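# Load a raw-glazed tile onto the kiln setter

## Task

Move the raw-glazed tile from the wooden drying rack to the kiln setter, using the red-handled tile lifter: slide the blade under it between the rack's bars without jamming it against the end stops, carry it level and set it down very gently, centred and square on the setter's two white bars, then draw the lifter out and lay it back flat on the bare table top. The unfired tile is brittle and its glaze rubs off: keep the gripper off it, never bump, drop or tip it, and leave the other pottery where it stands.

Things in the scene. Friction and masses are not known exactly. Their poses are not given: they have to be found in the camera images.
- tile: Square unfired tile, blue rim, pale top, yellow and blue spot in the middle, 100 x 100 x 8 mm, 110 to 175 g. Origin: centre of its underside; x, y along its sides, z up. Loose on the rack's bars, up to 5 mm off centre, 5 degrees askew. The lifter bearing on it above 4 N, or anything above 6 N, breaks it; any touch of the gripper spoils it.
- lifter: Tile lifter lying flat on the table, 200 g: red handle block 90 long, 18 wide, 34 mm high, and in front of it a flat steel blade 56 wide, 4 mm thick, flush with its underside. Origin: centre of the handle's underside; x along the blade, z up. Handle x -45 to 45 mm, blade on to its tip at 160 mm. Grip the handle across its width, firmly (about 50 N), at the middle or front.
- lifter_tip (a point): Middle of the front edge of the lifter's blade, 160 mm ahead of the lifter's origin, 2 mm above its underside.
- rack: Fixed wooden drying rack, left or right: base 150 x 130 x 8 mm; two brown bars along x, 110 long, 14 wide, at y = +46 and -46 mm, tops 36 mm above the table; tunnel between them 78 wide, 28 mm high under the tile. Beyond the +x end of each bar an end stop, its face at x = 62 mm, 14 mm higher than the bars. Open -x end faces the robot within 20 degrees. Origin: centre of the base's underside.
- rack_top (a point): Centre of the rack's bar tops, 36 mm above the table.
- setter: Fixed kiln setter, on the other side from the rack: terracotta base 150 x 130 x 12 mm; two white bars along x, 110 long, 14 wide, at y = +46 and -46 mm, tops 44 mm above the table; tunnel 78 wide, 32 mm high. End stops as on the rack: face at x = 62 mm, 14 mm higher than the bars. Open -x end faces the robot within 20 degrees. Origin: centre of the base's underside.
- setter_top (a point): Centre of the setter's bar tops, 44 mm above the table: where the centre of the tile's underside belongs. The tile must come down the last 8 mm slower than 0.12 m/s.
- wheel: Fixed grey banding wheel (turntable) 240 mm across, 115 mm high, far left; origin under its centre.
- pot: Bystander: grey square clay pot 110 x 110 x 100 mm standing on the banding wheel; origin at the centre of its underside.
- vase: Bystander: white vase, 92 mm across, 200 mm high, left; origin at the centre of its underside.
- bowl: Bystander: steel bowl, 90 mm across, 40 mm high, beyond the work in the middle; origin at the centre of its underside.
- tub: Bystander: white tub, 100 mm across, 100 mm high, with brushes that rise to 205 mm, right; origin at the centre of its underside.
There are look-alikes about, which are no part of the job. Leave any blue, orange or pink look-alike of the lifter alone.

How it is judged:
By the outcome, as a careful person would: the job done as asked, in the order asked, and still so for the second after the job is handed in, with the robot touching nothing.
It also fails if it takes over 70 s, if anything falls off the work surface, if the arm or the gripper's body presses on something with over 40 N, if the wrist force passes 120 N, or if a joint passes its speed limit or range.

## Robot

A 6-joint arm with a two-finger parallel gripper is mounted at the origin on the work surface. World frame = base frame: x ahead of the robot, y to its left, z up, the work surface at z = 0. Lengths are in m, angles in degrees, forces in N, time in s.
With the tool pointing down it reaches from about 0.4 to 0.925 m from the base axis. Payload 3.4 kg.
Tool frame: the origin (TCP) lies at the very end of the fingers, on their centre line; the grasp point (between the pads) lies 19 mm behind it; z points along the fingers, y is the line along which they close (so a half turn about z gives the same grasp; the last joint's range is limited). The gripper opens to 85 mm and grips with 20 to 120 N. Pads are 22 mm wide; open, the fingers measure 114 mm over their backs; the gripper's body (76 mm by 85 mm) begins 54 mm behind the grasp point. The pads swing forward as they close: fully open they stand 13 mm farther back than shut.
Start: joints at [-74.628, 17.578, 86.31, -0, 76.112, -4.211], TCP at [0.193, -0.542, 0.231] pointing down, gripper open.
Joint ranges: [-179.03, 179.03], [-60, 130.46], [8.19, 133.38], [-81.62, 261.62], [5.75, 156.47], [-153.77, 153.77]. Speed limits (degrees/s): [147.25, 147.25, 180, 180, 180, 180].

## Interface

Orientations are given as a 3x3 rotation matrix whose columns are the frame's x, y, z axes.
In Python, from rig import env gives the robot as it stands.
- The arm moves only by the shell command python3 -m inch 'ROWS' [FORCE]. ROWS is JSON, a list of rows, each an object with "jaw": the closure, from -1 (fully open) to 1 (shut); "xyz": the shift along the world's x, y, z in units of 200 mm (1.0 is 200 mm), a list of three; "turn": the turn about the world's z in units of 2 pi rad (1.0 is 2 pi rad). A call has 1 to 20 rows; each row shifts and turns the commanded pose from where the row before left it; what a row does not reach is not made up. A row lasts 1/8 s, in which the tool goes at most 62.5 mm and 10.7 degrees, less where a joint would pass 70% of its speed; a pose out of reach is approached as far as the arm can. A call with a number of a shift or a turn outside -1 to 1 is refused whole. A call with a gripper value outside its range is refused whole. The fingers move at their own pace and stop on an object; FORCE is the grip in N (left out, the last holds). Time passes only in rows, so rows that do not move let the fingers close. It gives the time, the measured TCP pose, the force, the opening and the grip force at its end, in the units of the state.
- env.read_state(): the state, without advancing time (a new reading comes with each control period).
- env.snapshot(name): name is "scene" or "top" or "wrist"; returns a dict with "frame" (480x640x3 uint8, red, green, blue), "z_map" (480x640 float32, m along the optical axis (not along the pixel's ray), 0 where there is no reading), "vfov" (degrees; the focal length in pixels is half the picture's height over the tangent of half this angle, whatever the lens; pixels are square), "cx", "cy" (the principal point, pixels), "extrinsics" (4x4, takes a point from camera to world coordinates). Camera axes: x right, y up, looking along -z (the intrinsics and any distortion apply to the point x, -y, -z); pixel columns grow to the right and rows downward; lengths in m; the calibration is good to about 2 mm. A picture is of the moment at which its call begins.
- env.hand_in(): hands the job in; it is judged then, once.
Trained networks look in the newest picture that a camera, given by its name, has taken for a name from the list of things; names that differ only in an ending like _2 or _b are one class to them, and where a whole thing is asked for, a point or a joint stands for the part that bears it (a point fixed in the world has none). Each returns a list of dicts, best first, with "conf" (0 to 1); they miss things now and then, are a little off and sometimes report something else, mostly with a low value. They report only what shows in the picture. A call takes as long as a camera call. They do not tell look-alikes from the thing itself.
- env.find_in(camera, label): "xyz" ([x, y, z] in m, in the coordinates of the camera as it stood for that picture, good to about 4 mm: the middle of the surface that is visible of it).
- env.cut_out(camera, label): "region" (480x640 bool, what is visible of it).
The state is a dict: "t": time; "joint_pos": joint angles; "joint_vel": joint speeds; "tau": joint torques, N m; "eef_pos": TCP position; "tcp_rot": TCP orientation; "contact_force": force on the tool from outside, world axes, zero at the start; "torque": the same for the moment, N m; "opening": finger opening in m; "gripper_force": force on a finger pad.
Only numpy, scipy, OpenCV 4.12 (cv2) and the standard library are available. Lean on these libraries where they do the work, as an engineer would, in place of code of your own. Each camera call takes 0.05 s, during which the arm holds its last target. There are 200 camera calls.

## Working session

There is one attempt and no reset: what is moved stays moved. The work goes in short steps, Python scripts to look and compute and a shell command to move; the robot and the scene stay as the last step left them, time stands still between calls to the robot, and variables do not carry over. Pictures are saved under pics/ and viewed, at most 10 in all, crops included, and the job is handed in when it is done.

```bash
ls; mkdir -p pics
cat > h.py <<'E'
import numpy as np, cv2
from rig import env
def snap(n,f=None):
    s=env.snapshot(n)
    if f: cv2.imwrite('pics/'+f,s['frame'][:,:,::-1])
    return s
def cloud(s):
    H,W=s['z_map'].shape; f=H/2/np.tan(np.radians(s['vfov'])/2)
    v,u=np.mgrid[:H,:W]; z=s['z_map']
    p=np.stack([(u-s['cx'])/f*z,-(v-s['cy'])/f*z,-z],-1)
    T=s['extrinsics']; return p@T[:3,:3].T+T[:3,3]
def w(s,p): return s['extrinsics'][:3,:3]@np.array(p)+s['extrinsics'][:3,3]
E
python3 - <<'E'
from h import *
for c in ['top','scene']:
    s=snap(c,c+'1.png'); print(c,{k:s[k] for k in s if k not in('frame','z_map','extrinsics')}); print(s['extrinsics'].round(3))
    for l in ['tile','lifter','rack','setter','bowl','vase','tub','pot']:
        for d in env.find_in(c,l)[:4]: print(l,round(d['conf'],2),w(s,d['xyz']).round(3))
E
```

```text
pics
top {'vfov': 50.097943157492196, 'cx': 325.5750229216859, 'cy': 239.54005231614158}
[[ 0.022  0.992 -0.127  0.33 ]
 [-0.999  0.025  0.024  0.061]
 [ 0.027  0.127  0.992  1.647]
 [ 0.     0.     0.     1.   ]]
tile 0.96 [ 0.576 -0.196  0.042]
lifter 0.97 [ 0.268 -0.385  0.005]
lifter 0.71 [ 0.81  -0.296  0.004]
lifter 0.58 [ 0.53  -0.031  0.005]
rack 0.63 [ 0.551 -0.192  0.005]
setter 0.96 [0.591 0.198 0.013]
bowl 0.57 [0.83  0.033 0.022]
bowl 0.21 [0.446 0.509 0.116]
vase 0.96 [0.647 0.385 0.126]
tub 0.69 [ 0.595 -0.429  0.102]
pot 0.64 [0.443 0.57  0.156]
pot 0.41 [ 0.531 -0.032  0.003]
scene {'vfov': 42.81157228031995, 'cx': 314.7989273259211, 'cy': 228.35131339500467}
[[ 0.734 -0.494  0.466  1.179]
 [ 0.679  0.516 -0.523 -0.715]
 [ 0.018  0.7    0.714  1.142]
 [ 0.     0.     0.     1.   ]]
tile 0.86 [ 0.579 -0.202  0.045]
lifter 0.81 [ 0.523 -0.032  0.004]
lifter 0.77 [ 0.806 -0.301  0.005]
lifter 0.74 [ 0.267 -0.379  0.004]
lifter 0.72 [0.206 0.309 0.005]
rack 0.87 [ 0.622 -0.246  0.015]
setter 0.92 [0.6   0.19  0.011]
setter 0.64 [ 0.619 -0.243  0.009]
bowl 0.89 [0.818 0.046 0.023]
bowl 0.32 [ 0.578 -0.202  0.044]
vase 0.91 [0.671 0.375 0.113]
tub 0.72 [ 0.615 -0.453  0.101]
pot 0.86 [0.452 0.531 0.18 ]
pot 0.55 [0.673 0.376 0.108]
pot 0.4 [ 0.519 -0.035  0.006]
```

View pics/top1.png

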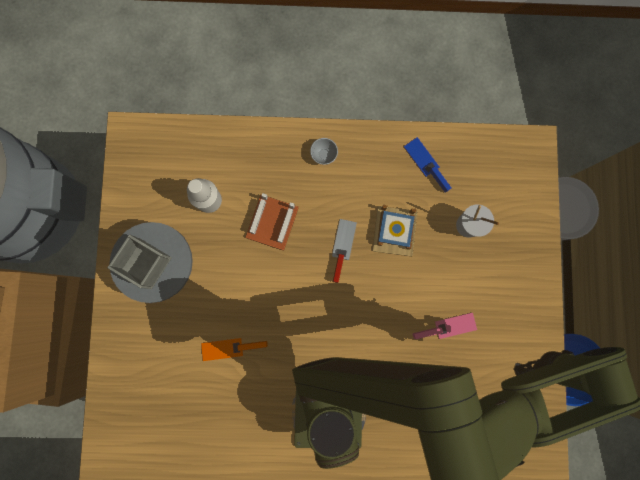

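View pics/scene1.png

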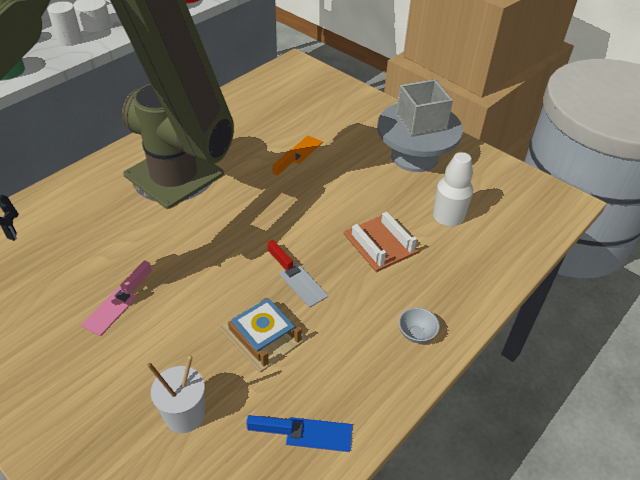

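Top view: the lifter-shaped things are red-handled with a steel blade at (340,250), blue (428,165), pink (447,327) and orange (235,348). Only the one at (340,250) has a red handle and a plain steel blade, and it stands at (295,272) in the scene view. Rack with tile is at (396,230), on the right. Setter is at (272,221), on the left.

```bash
cat >> h.py <<'E'
def rect(P):
    (c,sz,a)=cv2.minAreaRect((P[:,:2]*1000).astype(np.float32)); return np.round(c,1),np.round(sz,1),round(a,1)
def comp(m):
    n,l,st,_=cv2.connectedComponentsWithStats(m.astype(np.uint8)); return [(l==i) for i in range(1,n) if st[i,4]>25]
E
python3 - <<'E'
from h import *
for c,b in [('top',(305,205,385,295)),('scene',(240,220,350,320))]:
    s=snap(c); P=cloud(s); F=cv2.cvtColor(s['frame'],cv2.COLOR_RGB2HSV).astype(int)
    x0,y0,x1,y1=b
    if c=='scene': cv2.imwrite('pics/crop.png',cv2.resize(s['frame'][y0:y1,x0:x1,::-1],None,fx=5,fy=5,interpolation=cv2.INTER_CUBIC))
    h,S,V=F[...,0],F[...,1],F[...,2]
    red=((h<5)|(h>175))&(S>170)&(P[...,2]<.06)
    X,Y=P[...,0],P[...,1]
    print(c)
    for m in comp(red): print('red',rect(P[m]),P[m][:,2].max().round(3),np.argwhere(m).mean(0).round())
    g=(S<60)&(V>80)&(P[...,2]<.03)&(abs(X-.55)<.1)&(abs(Y+.04)<.06)
    for m in comp(g): print('blade',rect(P[m]),P[m][:,2].mean().round(4))
    for l in ['tile','setter','rack']:
        m=env.cut_out(c,l)[0]['region']; z=P[...,2]
        print(l,rect(P[m]),P[m][:,2].min(),P[m][:,2].max())
    blue=(h>95)&(h<115)&(S>90)&(z>.03)&(z<.06)&(abs(X-.58)<.12)
    for m in comp(blue): print('tilerim',rect(P[m]))
    wb=(S<40)&(V>150)&(z>.035)&(z<.055)&(abs(X-.59)<.1)&(abs(Y-.19)<.12)
    for m in comp(wb): print('wbar',rect(P[m]),P[m].mean(0).round(4))
E
```

```text
top
red (array([449.2, -19.5]), array([13.7, 86.8]), 78.7) 0.042 [267. 338.]
blade (array([544.2, -37.4]), array([ 56. , 125.2]), 78.9) 0.0044
tile (array([ 461. , -113.8]), array([126.5, 418.5]), 53.7) 0.0034933633499536487 1.6469224782190892
setter (array([ 467.5, -133. ]), array([179.7, 440.6]), 57.5) -0.007810239216080372 1.6469224782190892
rack (array([ 466.6, -131.2]), array([175.4, 438.2]), 57.3) -0.003829751434581752 1.6469224782190892
tilerim (array([ 576.3, -200.5]), array([98.3, 96.6]), 81.3)
tilerim (array([ 577.8, -201.3]), array([20.2, 20.2]), 47.4)
wbar (array([605.8, 240.1]), array([ 13.8, 106.7]), 72.7) [0.6047 0.24   0.0442]
wbar (array([579.7, 152.2]), array([ 13.8, 108.9]), 73.1) [0.5788 0.1521 0.0443]
scene
red (array([441. , -12.1]), array([ 40., 110.]), 81.3) 0.042 [255. 280.]
blade (array([542. , -37.1]), array([ 62.9, 130.8]), 79.0) 0.0051
tile (array([ 866.8, -411. ]), array([128.3, 861.4]), 54.3) 0.004221995838177728 1.1418471812155118Traceback (most recent call last):
  File "<stdin>", line 14, in <module>
IndexError: list index out of range
```

View pics/crop.png

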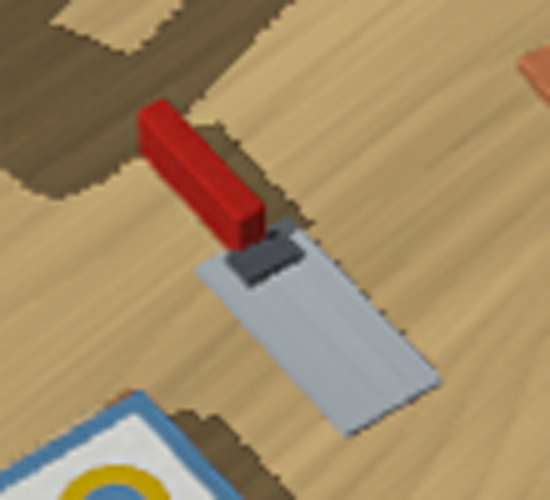

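The crop confirms a red block handle and a plain steel blade, with a dark ferrule where they join (about (265,258) in the crop). Next I'll move over it for a close wrist view.

```bash
python3 -c "
from h import *
print(np.round(env.read_state()['tcp_rot'],3)); print(env.snapshot('wrist')['extrinsics'].round(3))"
python3 -m inch '[{"jaw":-1,"xyz":[0.12,0.24,0],"turn":0},{"jaw":-1,"xyz":[0.12,0.24,0],"turn":0},{"jaw":-1,"xyz":[0.12,0.24,0],"turn":0},{"jaw":-1,"xyz":[0.12,0.24,0],"turn":0},{"jaw":-1,"xyz":[0.12,0.24,0],"turn":0},{"jaw":-1,"xyz":[0.12,0.24,0],"turn":0},{"jaw":-1,"xyz":[0.12,0.24,0],"turn":0},{"jaw":-1,"xyz":[0.12,0.24,0],"turn":0},{"jaw":-1,"xyz":[0.12,0.24,0],"turn":0},{"jaw":-1,"xyz":[0.12,0.24,0],"turn":0},{"jaw":-1,"xyz":[0.12,0.2,0],"turn":0},{"jaw":-1,"xyz":[0,0,0],"turn":0}]' 60
python3 - <<'E'
from h import *
print(np.round(env.read_state()['tcp_rot'],3)); s=snap('wrist','w1.png'); print(s['vfov'],s['extrinsics'].round(3))
E
```

```text
[[ 0.942  0.335  0.   ]
 [ 0.335 -0.942 -0.   ]
 [-0.     0.    -1.   ]]
[[ 0.336  0.9    0.277  0.263]
 [-0.942  0.321  0.098 -0.516]
 [-0.    -0.294  0.956  0.374]
 [ 0.     0.     0.     1.   ]]
t: 2.8
eef_pos: [0.4583, -0.0193, 0.2315]
tcp_rot: [[0.941, 0.34, 0.001], [0.34, -0.941, 0.001], [0.002, -0.0, -1.0]]
contact_force: [-0.5, 0.2, -0.1]
opening: 0.0855
gripper_force: 0.0
[[ 0.941  0.34   0.001]
 [ 0.34  -0.941  0.001]
 [ 0.002 -0.    -1.   ]]
61.86108108533817 [[ 0.34   0.899  0.275  0.529]
 [-0.94   0.325  0.099  0.007]
 [-0.    -0.293  0.956  0.375]
 [ 0.     0.     0.     1.   ]]
```

View pics/w1.png

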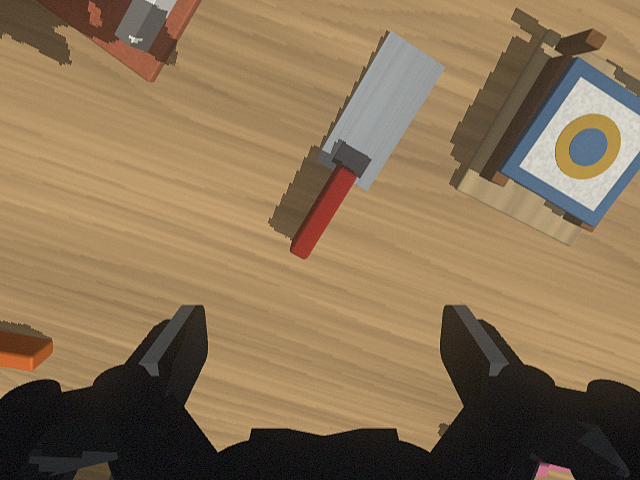

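Wrist view: the red handle runs (350,170)–(300,255), with the ferrule at (350,158), the blade up to (415,48), and the tile with rack at (575,150). Measuring all of it.

```bash
cat >> h.py <<'E'
def meas(s):
    P=cloud(s); F=cv2.cvtColor(s['frame'],cv2.COLOR_RGB2HSV).astype(int); h,S,V=F[...,0],F[...,1],F[...,2]
    X,Y,z=P[...,0],P[...,1],P[...,2]; ok=(s['z_map']>.1)
    return P,h,S,V,X,Y,z,ok
E
python3 - <<'E'
from h import *
s=snap('wrist'); P,h,S,V,X,Y,z,ok=meas(s)
red=((h<5)|(h>175))&(S>150)&ok&(z>.028)&(z<.05)&(abs(Y)<.08)
for m in comp(red): print('red',rect(P[m]),np.percentile(P[m][:,2],[5,50,95]).round(4))
dk=(V<95)&(S<80)&ok&(abs(X-.505)<.03)&(abs(Y+.03)<.03)&(z>.006)
for m in comp(dk): print('ferrule',rect(P[m]),np.percentile(P[m][:,2],[5,50,95]).round(4))
b=(S<60)&(V>100)&ok&(z<.02)&(abs(X-.54)<.1)&(abs(Y+.04)<.06)
for m in comp(b): print('blade',rect(P[m]),np.percentile(P[m][:,2],[5,50,95]).round(4))
E
```

```text
red (array([448.2, -21. ]), array([17.2, 87.9]), 79.1) [0.0331 0.0344 0.0358]
ferrule (array([499.1, -30.4]), array([30., 20.]), 79.5) [0.0091 0.0105 0.0117]
ferrule (array([479.6, -59.2]), array([8.9, 4.2]), 18.7) [0.2533 0.2757 0.2833]
ferrule (array([484.3, -58.8]), array([2.3, 1.2]), 79.7) [0.2862 0.2879 0.2887]
blade (array([543.1, -39.5]), array([ 57.2, 125.9]), 79.2) [0.0031 0.0044 0.0058]
```

```bash
python3 -m inch '[{"jaw":-1,"xyz":[0.018,-0.008,0],"turn":-0.0214},{"jaw":-1,"xyz":[0.018,-0.008,0],"turn":-0.0214},{"jaw":-1,"xyz":[0.018,-0.008,0],"turn":-0.0214},{"jaw":-1,"xyz":[0.018,-0.008,0],"turn":-0.0214},{"jaw":-1,"xyz":[0,0,-0.2],"turn":0},{"jaw":-1,"xyz":[0,0,-0.2],"turn":0},{"jaw":-1,"xyz":[0,0,-0.2],"turn":0},{"jaw":-1,"xyz":[0,0,-0.15],"turn":0},{"jaw":-1,"xyz":[0,0,0],"turn":0},{"jaw":-1,"xyz":[0,0,0],"turn":0}]' 60
python3 - <<'E'
from h import *
s=snap('wrist'); P,h,S,V,X,Y,z,ok=meas(s)
red=((h<5)|(h>175))&(S>150)&ok&(z>.028)&(z<.045)&(abs(Y)<.08)
for m in comp(red): print('red',rect(P[m]),np.percentile(P[m][:,2],[5,50,95]).round(4))
b=(S<60)&(V>100)&ok&(z<.02)&(abs(X-.54)<.1)&(abs(Y+.04)<.06)
for m in comp(b): print('blade',rect(P[m]),np.percentile(P[m][:,2],[5,50,95]).round(4))
bl=(h>95)&(h<115)&(S>90)&(z>.03)&(z<.06)&(abs(X-.58)<.12)&(Y<-.1)
for m in comp(bl): print('tile',rect(P[m]),np.percentile(P[m][:,2],[5,50,95]).round(4))
E
```

```text
t: 4.15
eef_pos: [0.4716, -0.0291, 0.0822]
tcp_rot: [[0.981, -0.196, 0.001], [-0.196, -0.981, -0.0], [0.001, 0.0, -1.0]]
contact_force: [-0.0, 0.3, -0.1]
opening: 0.0854
gripper_force: 0.0
red (array([448.2, -20.7]), array([17.5, 89.6]), 79.1) [0.033  0.0344 0.0355]
red (array([480.3, -20.7]), array([5.2, 4.3]), 76.5) [0.0331 0.0346 0.0354]
red (array([475.6, -20.6]), array([2.6, 8. ]), 19.1) [0.0331 0.0346 0.0355]
blade (array([539.4, -38.2]), array([ 57.6, 119.3]), 79.2) [0.0033 0.0045 0.0056]
tile (array([ 548.8, -163. ]), array([33.8, 33.1]), 81.0) [0.0433 0.0445 0.0457]
```

```bash
python3 -m inch '[{"jaw":-1,"xyz":[0.005,0.0175,-0.1],"turn":0.001},{"jaw":-1,"xyz":[0,0,-0.1],"turn":0},{"jaw":-1,"xyz":[0,0,-0.1],"turn":0},{"jaw":-1,"xyz":[0,0,-0.06],"turn":0},{"jaw":-1,"xyz":[0,0,-0.025],"turn":0},{"jaw":-1,"xyz":[0,0,0],"turn":0},{"jaw":1,"xyz":[0,0,0],"turn":0},{"jaw":1,"xyz":[0,0,0],"turn":0},{"jaw":1,"xyz":[0,0,0],"turn":0},{"jaw":1,"xyz":[0,0,0],"turn":0},{"jaw":1,"xyz":[0,0,0],"turn":0},{"jaw":1,"xyz":[0,0,0],"turn":0},{"jaw":1,"xyz":[0,0,0],"turn":0},{"jaw":1,"xyz":[0,0,0],"turn":0}]' 60
```

```text
t: 5.95
eef_pos: [0.4723, -0.0248, 0.0047]
tcp_rot: [[0.982, -0.189, 0.001], [-0.189, -0.982, -0.0], [0.001, 0.0, -1.0]]
contact_force: [-0.2, -1.2, 5.3]
opening: 0.0168
gripper_force: 59.9
```

```bash
python3 -m inch '[{"jaw":1,"xyz":[0,0,0.05],"turn":0},{"jaw":1,"xyz":[0,0,0.1],"turn":0},{"jaw":1,"xyz":[0,0,0.15],"turn":0},{"jaw":1,"xyz":[-0.05,-0.05,0.15],"turn":0},{"jaw":1,"xyz":[-0.1,-0.1,0.1],"turn":0},{"jaw":1,"xyz":[-0.1,-0.15,0.05],"turn":0},{"jaw":1,"xyz":[-0.1,-0.2,0],"turn":0},{"jaw":1,"xyz":[0,-0.1,0],"turn":0},{"jaw":1,"xyz":[0,0,0],"turn":0},{"jaw":1,"xyz":[0,0,0],"turn":0}]'
cat >> h.py <<'E'
def lifter(s,tol=.008):
    P,h,S,V,X,Y,z,ok=meas(s); st=env.read_state(); R=np.array(st['tcp_rot']); t=np.array(st['eef_pos'])
    Q=(P-t)@R   # tool coords
    b=(S<70)&(V>80)&ok&(abs(Q[...,0]-.08)<.08)&(abs(Q[...,1])<.045)&(abs(Q[...,2])<.02)
    m=max(comp(b),key=lambda m:m.sum()); q=Q[m]; A=np.c_[q[:,:2],np.ones(len(q))]
    c=np.linalg.lstsq(A,q[:,2],rcond=None)[0]
    print('blade tool xy',rect(q),'xmax',np.percentile(q[:,0],99.5).round(4),'z0',q[:,2].mean().round(4),'slopes deg',np.degrees(c[:2]).round(2),'z@0',c[2].round(4), 'world z',np.percentile(P[m][:,2],[5,50,95]).round(4))
E
python3 - <<'E'
from h import *
s=snap('wrist','w2.png'); lifter(s)
P,h,S,V,X,Y,z,ok=meas(s)
bl=(h>95)&(h<115)&(S>90)&(z>.03)&(z<.06)&(abs(X-.58)<.12)&(Y<-.1)&ok
for m in comp(bl): print('tile',rect(P[m]),np.percentile(P[m][:,2],[5,50,95]).round(4))
E
```

```text
t: 7.2
eef_pos: [0.4017, -0.144, 0.1242]
tcp_rot: [[0.982, -0.189, -0.001], [-0.189, -0.982, 0.001], [-0.001, -0.001, -1.0]]
contact_force: [1.2, 0.5, -1.5]
opening: 0.0174
gripper_force: 59.1
blade tool xy (array([59.8, -0.2]), array([99.1, 56.6]), 0.3) xmax 0.1086 z0 -0.0004 slopes deg [ 1.59 -0.04] z@0 -0.0022 world z [0.1229 0.1241 0.13  ]
```

View pics/w2.png

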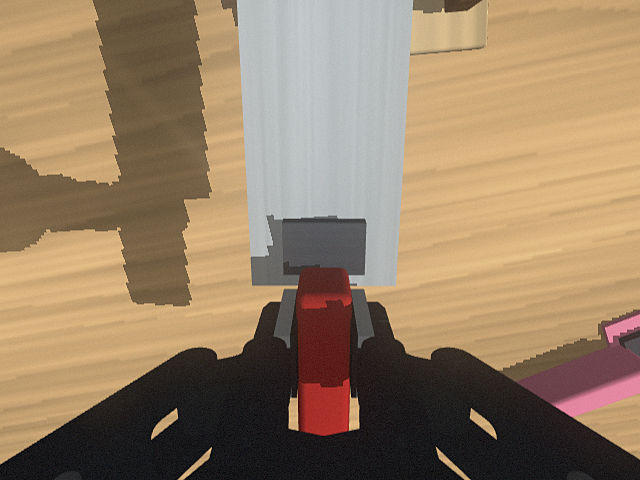

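The lifter sits straight in the grip: blade centred at columns 240–410, ferrule at (325,245), and the rack corner at (450,30). Blade tip and rack are out of this view, so I'll use the other cameras.

Run:
```python
from h import *
s=snap('wrist'); P,h,S,V,X,Y,z,ok=meas(s); st=env.read_state(); R=np.array(st['tcp_rot']); t=np.array(st['eef_pos'])
Q=(P-t)@R; b=(S<70)&(V>130)&ok&(Q[...,0]>.045)&(abs(Q[...,1])<.027)&(abs(Q[...,2])<.015)
q=Q[b]; c=np.linalg.lstsq(np.c_[q[:,:2],np.ones(len(q))],q[:,2],rcond=None)[0]; print('blade slope',np.degrees(c[:2]).round(2),c[2].round(4),len(q))
rd=((h<5)|(h>175))&(S>150)&ok&(Q[...,2]<-.02)&(Q[...,2]>-.05); print('red front tool x',np.percentile(Q[rd][:,0],99).round(4))
fe=(V<130)&(S<70)&ok&(Q[...,2]<-.005)&(Q[...,2]>-.02)&(Q[...,0]>.01)&(Q[...,0]<.06); print('ferrule x',np.percentile(Q[fe][:,0],[2,98]).round(4),Q[fe][:,2].mean())
for c in ['top','scene']:
    s=snap(c,c+'2.png'); P,h,S,V,X,Y,z,ok=meas(s); print(c)
    Q=(P-t)@R
    b=(S<70)&(V>80)&ok&(Q[...,0]>.03)&(Q[...,0]<.17)&(abs(Q[...,1])<.045)&(abs(Q[...,2])<.015)
    for m in comp(b):
        q=Q[m];print('blade tool',rect(q),q[:,0].max(),q[:,2].mean())
    m=(h>95)&(h<115)&(S>90)&(z>.035)&(z<.055)&(abs(X-.58)<.08)&(abs(Y+.2)<.09)
    m|=(S<60)&(V>150)&(z>.035)&(z<.055)&(abs(X-.578)<.055)&(abs(Y+.2)<.05)
    for k in comp(m): print('tile',rect(P[k]))
    m=(z>.046)&(z<.058)&(abs(X-.63)<.05)&(abs(Y+.2)<.1)
    for k in comp(m): print('stop',rect(P[k]),P[k].mean(0).round(4))
    m=(z>.028)&(z<.042)&(abs(X-.58)<.1)&(abs(Y+.2)<.1)
    for k in comp(m): print('bar',rect(P[k]),P[k].mean(0).round(4))
    m=(z>.003)&(z<.014)&(abs(X-.58)<.12)&(abs(Y+.2)<.11)
    for k in comp(m): print('base',rect(P[k]),P[k].mean(0).round(4))
    wb=(S<40)&(V>150)&(z>.035)&(z<.055)&(abs(X-.59)<.1)&(abs(Y-.19)<.12)
    for m in comp(wb): print('wbar',rect(P[m]),P[m].mean(0).round(4))
    m=(z>.054)&(z<.066)&(abs(X-.65)<.06)&(abs(Y-.19)<.09)
    for k in comp(m): print('sstop',rect(P[k]),P[k].mean(0).round(4))
```

```text
blade slope [0.13 0.  ] 0.0 31466
red front tool x 0.0205
ferrule x [0.0109 0.0374] -0.006818639943708328
top
blade tool (array([83.4, -2.1]), array([104.5,  55.8]), 0.1) 0.13565614066113832 0.0005862191234553095
tile (array([ 576.2, -200.1]), array([97.5, 97.6]), 81.2)
tile (array([ 578.4, -201.8]), array([20.1, 21.8]), 46.1)
stop (array([ 601.8, -185. ]), array([65. , 45.6]), 74.0) [ 0.6031 -0.1898  0.0484]
stop (array([ 593.4, -232.6]), array([22.6, 46.1]), 27.9) [ 0.5938 -0.2308  0.0487]
bar (array([ 592. , -155.6]), array([12.7, 82.5]), 84.2) [ 0.5925 -0.1532  0.0368]
bar (array([ 540.8, -238.9]), array([25.9, 49.3]), 83.4) [ 0.5346 -0.2427  0.0365]
base (array([ 649.7, -208.2]), array([82.4, 32.1]), 83.1) [ 0.6442 -0.2098  0.008 ]
base (array([ 582.5, -137.4]), array([ 32.3, 155.7]), 84.4) [ 0.5842 -0.1419  0.0078]
base (array([ 598.4, -276.8]), array([85. , 41.8]), 3.4) [ 0.5998 -0.2685  0.0078]
base (array([ 510.3, -241.6]), array([41.1, 64.8]), 6.2) [ 0.5119 -0.2383  0.0079]
wbar (array([610.3, 238.7]), array([13.9, 98.8]), 72.8) [0.6093 0.2387 0.0445]
wbar (array([579.2, 15
[... 587 characters left out ...]
.1]), 72.2) [ 0.6365 -0.2559  0.0502]
bar (array([ 579.4, -243.7]), array([ 28.6, 127.9]), 83.9) [ 0.5805 -0.253   0.036 ]
bar (array([ 629.3, -174. ]), array([38.5,  7.8]), 83.7) [ 0.6295 -0.1709  0.0374]
bar (array([ 648.7, -165.5]), array([16.3, 10.2]), 58.0) [ 0.6477 -0.1662  0.0352]
base (array([ 500.6, -154.6]), array([52. , 17.3]), 83.8) [ 0.5031 -0.1576  0.0075]
base (array([ 589.5, -236.3]), array([198.4, 117.5]), 27.7) [ 0.6057 -0.2267  0.0085]
wbar (array([616.7, 235.6]), array([ 19.5, 125.8]), 73.2) [0.6148 0.2334 0.0439]
wbar (array([576.9, 150.7]), array([ 18.7, 115.6]), 74.2) [0.5776 0.1494 0.0436]
sstop (array([643. , 130.7]), array([19.5, 11.5]), 84.9) [0.6428 0.1305 0.0581]
```

View pics/scene2.png

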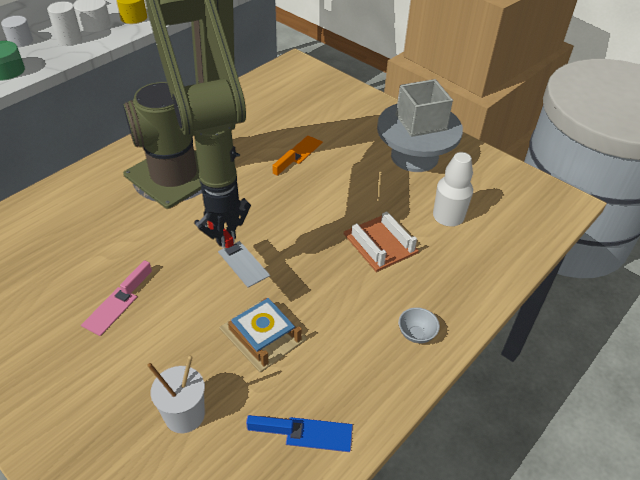

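Lifter in hand at (240,262), blade level, tip still short of the tile at (262,322). Moving back behind the rack's open end.

```bash
python3 -m inch '[{"jaw":1,"xyz":[-0.05,-0.065,0],"turn":0.0032},{"jaw":1,"xyz":[-0.055,-0.07,0],"turn":0.0032},{"jaw":1,"xyz":[0,0,0],"turn":0},{"jaw":1,"xyz":[0,0,-0.12],"turn":0},{"jaw":1,"xyz":[0,0,0],"turn":0},{"jaw":1,"xyz":[0,0,0],"turn":0}]'
```

```text
t: 8.15
eef_pos: [0.3815, -0.1713, 0.1006]
tcp_rot: [[0.989, -0.149, 0.0], [-0.149, -0.989, 0.0], [0.0, -0.0, -1.0]]
contact_force: [0.4, -0.0, -2.4]
opening: 0.0169
gripper_force: 59.1
```

```bash
python3 -m inch '[{"jaw":1,"xyz":[0,0,-0.1],"turn":0},{"jaw":1,"xyz":[0,0,-0.12],"turn":0},{"jaw":1,"xyz":[0,0,-0.1],"turn":0},{"jaw":1,"xyz":[0,0,-0.053],"turn":0},{"jaw":1,"xyz":[0,0,0],"turn":0},{"jaw":1,"xyz":[0,0,0],"turn":0}]'
python3 - <<'E'
from h import *
st=env.read_state(); R=np.array(st['tcp_rot']); t=np.array(st['eef_pos'])
s=snap('wrist','w3.png'); P,h,S,V,X,Y,z,ok=meas(s)
bl=(h>95)&(h<115)&(S>90)&(z>.03)&(z<.06)&ok&(abs(X-.58)<.12)
for m in comp(bl): print('tile',rect(P[m]),P[m][:,2].mean())
s=snap('top'); P,h,S,V,X,Y,z,ok=meas(s); Q=(P-t)@R
b=(S<70)&(V>80)&ok&(Q[...,0]>.03)&(Q[...,0]<.17)&(abs(Q[...,1])<.045)&(abs(Q[...,2])<.012)
for m in comp(b): q=Q[m];print('blade tool',rect(q),q[:,0].max(),q[:,2].mean())
m=((h>95)&(h<115)&(S>90)|(S<60)&(V>150))&(z>.035)&(z<.055)&(abs(X-.578)<.07)&(abs(Y+.2)<.07)
for k in comp(m): print('tile in tool',rect(((P-t)@R)[k]))
E
```

```text
t: 8.9
eef_pos: [0.3818, -0.1719, 0.0263]
tcp_rot: [[0.989, -0.149, 0.001], [-0.149, -0.989, -0.001], [0.001, 0.0, -1.0]]
contact_force: [0.6, -0.5, -1.7]
opening: 0.0172
gripper_force: 59.2
blade tool (array([84.1, -2.2]), array([107.4,  55.7]), 0.7) 0.1374715556498237 0.0005550345859591331
tile in tool (array([196.5,  -0.7]), array([96.7, 97.8]), 0.8)
tile in tool (array([198. ,  -0.4]), array([20.3, 20.5]), 39.6)
```

View pics/w3.png

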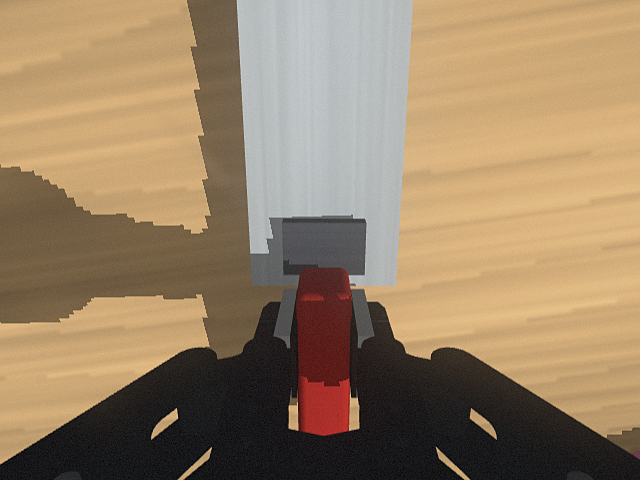

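Blade straight and clear behind the rack; the rack lies out of view beyond the top edge. Inserting slowly.

```bash
python3 -m inch '[{"jaw":1,"xyz":[0.03,-0.006,0],"turn":0},{"jaw":1,"xyz":[0.04,-0.008,0],"turn":0},{"jaw":1,"xyz":[0.04,-0.008,0],"turn":0},{"jaw":1,"xyz":[0.04,-0.007,0],"turn":0},{"jaw":1,"xyz":[0.04,-0.007,0],"turn":0},{"jaw":1,"xyz":[0.04,-0.006,0],"turn":0},{"jaw":1,"xyz":[0,0,0],"turn":0}]'
```

```text
t: 9.88
eef_pos: [0.4282, -0.1804, 0.0257]
tcp_rot: [[0.989, -0.149, 0.001], [-0.149, -0.989, -0.0], [0.001, 0.0, -1.0]]
contact_force: [-0.5, -0.7, -0.9]
opening: 0.0172
gripper_force: 59.2
```

```bash
python3 -m inch '[{"jaw":1,"xyz":[0.04,-0.006,0],"turn":0},{"jaw":1,"xyz":[0.04,-0.006,0],"turn":0},{"jaw":1,"xyz":[0.04,-0.006,0],"turn":0},{"jaw":1,"xyz":[0.04,-0.006,0],"turn":0},{"jaw":1,"xyz":[0.04,-0.006,0],"turn":0},{"jaw":1,"xyz":[0.04,-0.006,0],"turn":0},{"jaw":1,"xyz":[0.03,-0.005,0],"turn":0},{"jaw":1,"xyz":[0.01,-0.002,0],"turn":0},{"jaw":1,"xyz":[0,0,0],"turn":0},{"jaw":1,"xyz":[0,0,0],"turn":0}]'
python3 - <<'E'
from h import *
st=env.read_state(); R=np.array(st['tcp_rot']); t=np.array(st['eef_pos'])
for c in ['wrist','top','scene']:
    s=snap(c,'in_'+c+'.png'); P,h,S,V,X,Y,z,ok=meas(s); Q=(P-t)@R
    m=((h>95)&(h<115)&(S>90)|(S<60)&(V>150))&(z>.035)&(z<.055)&(abs(X-.578)<.07)&(abs(Y+.2)<.07)&ok
    for k in comp(m)[:2]: print(c,'tile tool',rect(Q[k]),'near edge',np.percentile(Q[k][:,0],1).round(4),'world',rect(P[k]))
E
```

```text
t: 11.12
eef_pos: [0.4826, -0.1885, 0.0256]
tcp_rot: [[0.989, -0.149, -0.001], [-0.149, -0.989, 0.0], [-0.001, -0.0, -1.0]]
contact_force: [0.3, 0.6, -2.2]
opening: 0.0175
gripper_force: 59.2
wrist tile tool (array([ 90.2, -46.6]), array([ 8.8, 29.1]), 87.6) near edge 0.0769 world (array([ 578.8, -155.9]), array([ 8.8, 29.1]), 83.8)
wrist tile tool (array([75. , -5.8]), array([59.4, 89.9]), 0.1) near edge 0.0469 world (array([ 557.7, -193.9]), array([89.9, 59.4]), 81.3)
top tile tool (array([94.5, -2.5]), array([98.6, 97.5]), 0.7) near edge 0.0477 world (array([ 576.5, -200.1]), array([97.5, 98.5]), 80.8)
scene tile tool (array([93.3, -1.1]), array([102. , 105.3]), 89.6) near edge 0.0448 world (array([ 575.1, -201.3]), array([102. , 105.3]), 81.8)
scene tile tool (array([93.4, -0.9]), array([28.3, 26.1]), 36.2) near edge 0.08 world (array([ 575.1, -201.5]), array([26.1, 28.3]), 45.3)
```

View pics/in_wrist.png

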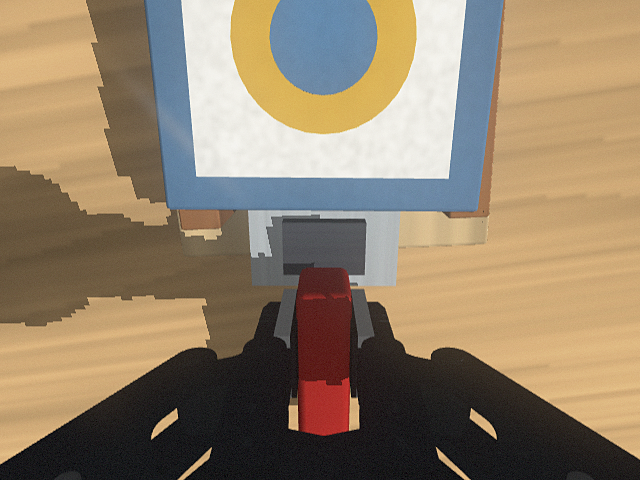

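Wrist: the tile's near edge (168–478, row 210) is centred over the blade (250–397), square to it and clear of the ferrule at row 218. Lifting gently.

```bash
python3 -m inch '[{"jaw":1,"xyz":[0,0,0.01],"turn":0},{"jaw":1,"xyz":[0,0,0.01],"turn":0},{"jaw":1,"xyz":[0,0,0.01],"turn":0},{"jaw":1,"xyz":[0,0,0.005],"turn":0},{"jaw":1,"xyz":[0,0,0.004],"turn":0},{"jaw":1,"xyz":[0,0,0.004],"turn":0},{"jaw":1,"xyz":[0,0,0.004],"turn":0},{"jaw":1,"xyz":[0,0,0.004],"turn":0},{"jaw":1,"xyz":[0,0,0.004],"turn":0},{"jaw":1,"xyz":[0,0,0.004],"turn":0},{"jaw":1,"xyz":[0,0,0.004],"turn":0},{"jaw":1,"xyz":[0,0,0.004],"turn":0},{"jaw":1,"xyz":[0,0,0.004],"turn":0},{"jaw":1,"xyz":[0,0,0.005],"turn":0},{"jaw":1,"xyz":[0,0,0],"turn":0}]'
python3 - <<'E'
from h import *
st=env.read_state(); R=np.array(st['tcp_rot']); t=np.array(st['eef_pos'])
for c in ['wrist','top','scene']:
    s=snap(c); P,h,S,V,X,Y,z,ok=meas(s); Q=(P-t)@R
    m=((h>95)&(h<115)&(S>90)|(S<60)&(V>150))&(z>.035)&(z<.07)&(abs(X-.578)<.07)&(abs(Y+.2)<.07)&ok
    for k in comp(m)[:2]:
        q=Q[k]; print(c,'tile tool',rect(q),'near edge',np.percentile(q[:,0],1).round(4),'z',np.median(q[:,2]).round(4), 'slope',np.degrees(np.linalg.lstsq(np.c_[q[:,:2],np.ones(len(q))],q[:,2],rcond=None)[0][:2]).round(1))
E
```

```text
t: 13.15
eef_pos: [0.4832, -0.1887, 0.041]
tcp_rot: [[0.989, -0.149, 0.0], [-0.149, -0.989, -0.0], [0.0, 0.0, -1.0]]
contact_force: [-0.3, -0.2, -2.9]
opening: 0.0172
gripper_force: 59.0
wrist tile tool (array([ 90.3, -46.5]), array([ 9.1, 34.5]), 89.4) near edge 0.0737 z -0.0075 slope [ 0.3 -3.7]
wrist tile tool (array([80.5, -1.1]), array([53.9, 80.8]), 0.0) near edge 0.0549 z -0.0082 slope [ 0.2 -0. ]
top tile tool (array([94.5, -2.7]), array([97.6, 97.7]), 0.2) near edge 0.0477 z -0.0077 slope [ 1.  -0.4]
scene tile tool (array([84.2, -1.1]), array([101.9, 124.5]), 89.5) near edge 0.0309 z -0.008 slope [-0.4 -0. ]
scene tile tool (array([93.2, -2.3]), array([27.3, 23.9]), 35.1) near edge 0.0788 z -0.0096 slope [-1.3 -0.5]
```

Tile rests flat on the blade. Raising and carrying it smoothly to the setter.

```bash
python3 -m inch '[{"jaw":1,"xyz":[0,0,0.01],"turn":0},{"jaw":1,"xyz":[0,0,0.03],"turn":0},{"jaw":1,"xyz":[0,0,0.05],"turn":0},{"jaw":1,"xyz":[0,0,0.07],"turn":0},{"jaw":1,"xyz":[0,0,0.08],"turn":0},{"jaw":1,"xyz":[0,0,0.08],"turn":0},{"jaw":1,"xyz":[0,0,0.07],"turn":0},{"jaw":1,"xyz":[0,0,0.05],"turn":0},{"jaw":1,"xyz":[0,0,0.03],"turn":0},{"jaw":1,"xyz":[0,0,0.01],"turn":0},{"jaw":1,"xyz":[0,0,0],"turn":0}]'
```

```text
t: 14.68
eef_pos: [0.4829, -0.1885, 0.1366]
tcp_rot: [[0.989, -0.149, -0.001], [-0.149, -0.989, 0.0], [-0.001, -0.0, -1.0]]
contact_force: [-0.8, 0.3, -3.6]
opening: 0.0173
gripper_force: 58.9
```

```bash
python3 -m inch '[{"jaw":1,"xyz":[0.005,0.03,0],"turn":0},{"jaw":1,"xyz":[0.005,0.06,0],"turn":-0.001},{"jaw":1,"xyz":[0.005,0.09,0],"turn":-0.0015},{"jaw":1,"xyz":[0.005,0.12,0],"turn":-0.002},{"jaw":1,"xyz":[0.005,0.15,0],"turn":-0.002},{"jaw":1,"xyz":[0.005,0.18,0],"turn":-0.002},{"jaw":1,"xyz":[0.005,0.18,0],"turn":-0.002},{"jaw":1,"xyz":[0.005,0.18,0],"turn":-0.002},{"jaw":1,"xyz":[0.005,0.18,0],"turn":-0.002},{"jaw":1,"xyz":[0.005,0.18,0],"turn":-0.002},{"jaw":1,"xyz":[0.005,0.18,0],"turn":-0.002},{"jaw":1,"xyz":[0.005,0.15,0],"turn":-0.002},{"jaw":1,"xyz":[0.005,0.12,0],"turn":-0.0015},{"jaw":1,"xyz":[0.005,0.09,0],"turn":-0.001},{"jaw":1,"xyz":[0.005,0.07,0],"turn":-0.0005},{"jaw":1,"xyz":[0.005,0.05,0],"turn":0},{"jaw":1,"xyz":[0.005,0.03,0],"turn":0},{"jaw":1,"xyz":[0.005,0.01,0],"turn":0},{"jaw":1,"xyz":[0,0,0],"turn":0},{"jaw":1,"xyz":[0,0,0],"turn":0}]'
cat > look.py <<'E'
from h import *
st=env.read_state(); R=np.array(st['tcp_rot']); t=np.array(st['eef_pos'])
print('tcp',t.round(4),'yaw',np.degrees(np.arctan2(R[1,0],R[0,0])).round(2))
for c in ['top','scene','wrist']:
    s=snap(c,'set_%s_%d.png'%(c,st['t']*100)); P,h,S,V,X,Y,z,ok=meas(s); Q=(P-t)@R
    m=((h>95)&(h<115)&(S>90)|(S<60)&(V>140)|(h>18)&(h<32)&(S>120))&(abs(Q[...,2]+.008)<.005)&(Q[...,0]>.042)&(Q[...,0]<.16)&(abs(Q[...,1])<.06)&ok
    k=cv2.morphologyEx(m.astype(np.uint8),cv2.MORPH_OPEN,np.ones((3,3)))>0
    print(c,'tile tool',rect(Q[k]),'world',rect(P[k]),'near',np.percentile(Q[k][:,0],1).round(4))
    wb=(S<45)&(V>120)&(z>.039)&(z<.049)&(abs(X-.59)<.1)&(abs(Y-.19)<.12)&ok
    for m in comp(wb): print('  wbar',rect(P[m]),P[m].mean(0).round(4),'tool',rect(Q[m]))
    if c!='wrist':
        sb=(z>.006)&(z<.018)&(h<12)&(S>110)&(abs(X-.59)<.13)&(abs(Y-.19)<.13)
        print('  base',rect(P[max(comp(sb),key=lambda a:a.sum())]))
E
python3 look.py
```

```text
t: 17.18
eef_pos: [0.5011, 0.2209, 0.1369]
tcp_rot: [[0.956, -0.293, -0.0], [-0.293, -0.956, -0.0], [-0.0, 0.0, -1.0]]
contact_force: [-0.2, 0.4, -3.3]
opening: 0.0171
gripper_force: 58.9
tcp [0.5011 0.2209 0.1369] yaw -17.06
top tile tool (array([94.1, 16.4]), array([38.7, 79.4]), 70.6) world (array([586.2, 177.6]), array([79.4, 38.7]), 2.4) near 0.0572
  wbar (array([578.9, 151.2]), array([ 12.3, 107.7]), 72.5) [0.5772 0.1518 0.0441] tool (array([94.9, 43.8]), array([107.7,  12.3]), 0.4)
  base (array([580.1, 156.8]), array([ 45.3, 146.9]), 73.0)
scene tile tool (array([96.5,  0.8]), array([100. , 104.5]), 1.8) world (array([593.1, 191.8]), array([104.5, 100. ]), 71.1) near 0.0499
  wbar (array([621.4, 235.2]), array([17.7, 80.5]), 68.2) [0.6235 0.2333 0.0444] tool (array([110.8, -49. ]), array([80.5, 17.7]), 4.8)
  wbar (array([577. , 151.3]), array([ 18.7, 112.7]), 72.3) [0.5778 0.15   0.0441] tool (array([93. , 44.2]), array([112.7,  18.7]), 0.6)
  base (array([591.6, 193.7]), array([131.2, 153. ]), 72.6)
wrist tile tool (array([76. , -1.2]), array([63. , 99.4]), 0.4) world (array([574.1, 199.7]), array([99.4, 63. ]), 72.5) near 0.0472
```

```bash
python3 -m inch '[{"jaw":1,"xyz":[0,0,-0.01],"turn":0},{"jaw":1,"xyz":[0,0,-0.03],"turn":0},{"jaw":1,"xyz":[0,0,-0.05],"turn":0},{"jaw":1,"xyz":[0,0,-0.06],"turn":0},{"jaw":1,"xyz":[0,0,-0.06],"turn":0},{"jaw":1,"xyz":[0,0,-0.06],"turn":0},{"jaw":1,"xyz":[0,0,-0.05],"turn":0},{"jaw":1,"xyz":[0,0,-0.04],"turn":0},{"jaw":1,"xyz":[0,0,-0.03],"turn":0},{"jaw":1,"xyz":[0,0,-0.015],"turn":0},{"jaw":1,"xyz":[0,0,0],"turn":0},{"jaw":1,"xyz":[0,0,0],"turn":0}]'
python3 look.py; cp pics/set_wrist_*.png /tmp; ls pics
```

```text
t: 18.82
eef_pos: [0.5014, 0.2215, 0.0562]
tcp_rot: [[0.956, -0.293, 0.001], [-0.293, -0.956, 0.0], [0.001, -0.0, -1.0]]
contact_force: [-0.2, 0.2, -3.0]
opening: 0.017
gripper_force: 58.9
tcp [0.5014 0.2215 0.0562] yaw -17.03
top tile tool (array([94.7,  3.1]), array([72.9, 66.6]), 1.8) world (array([591.1, 190.8]), array([66.6, 72.9]), 71.1) near 0.0589
  base (array([578.7, 152.4]), array([ 35.7, 145.5]), 72.9)
scene tile tool (array([95.8, -0.2]), array([103.8, 101.7]), 1.5) world (array([593.1, 193.6]), array([101.7, 103.8]), 71.5) near 0.0465
  wbar (array([578.6, 148.8]), array([ 15.8, 110.8]), 74.6) [0.5802 0.1472 0.0445] tool (array([95.1, 46.9]), array([ 15.8, 110.8]), 88.3)
  wbar (array([659.2, 220.1]), array([14.9, 33.3]), 72.1) [0.6591 0.2201 0.0447] tool (array([151.3, -44.8]), array([33.3, 14.9]), 0.8)
  base (array([591.5, 193.4]), array([132.8, 153.9]), 73.2)
wrist tile tool (array([75.9, -1. ]), array([62.8, 99.4]), 0.1) world (array([574.3, 200.2]), array([99.4, 62.8]), 72.9) near 0.0465
  wbar (array([553.7, 255. ]), array([12.9,  1. ]), 73.4) [0.5537 0.2551 0.0443] tool (array([ 40.2, -47.4]), array([12.9,  1. ]), 89.6)
crop.png
in_scene.png
in_top.png
in_wrist.png
scene1.png
scene2.png
set_scene_1717.png
set_scene_1882.png
set_top_1717.png
set_top_1882.png
set_wrist_1717.png
set_wrist_1882.png
top1.png
top2.png
w1.png
w2.png
w3.png
```

View pics/set_wrist_1882.png

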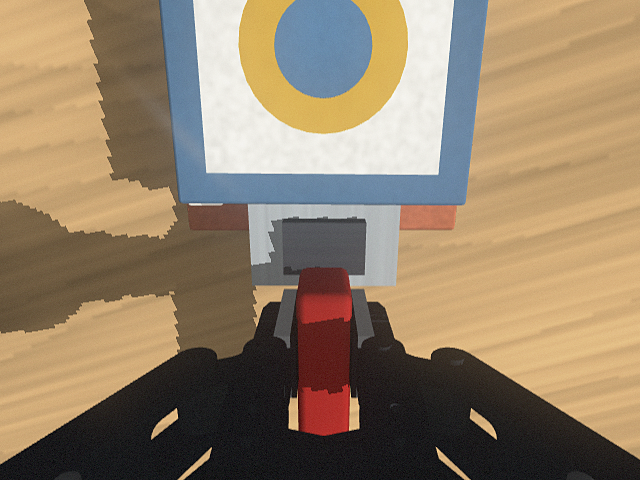

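Run:
```python
from h import *
st=env.read_state(); R=np.array(st['tcp_rot']); t=np.array(st['eef_pos'])
s=snap('wrist'); P,h,S,V,X,Y,z,ok=meas(s); Q=(P-t)@R
# setter features in tool frame, just in front of tile near edge
m=ok&(z>.039)&(z<.049)&(Q[...,0]>.02)&(Q[...,0]<.06)&(S<60)
for k in comp(m): print('bar end',[np.percentile(Q[k][:,i],[0,2,98,100]).round(4) for i in (0,1)],k.sum(),np.argwhere(k).mean(0))
m=ok&(z>.006)&(z<.017)&(h<15)&(S>90)&(Q[...,0]<.06)&(Q[...,0]>0)
for k in comp(m):
    q=Q[k]; print('base',rect(q),[np.percentile(q[:,i],[.5,99.5]).round(4) for i in (0,1)],k.sum())
m=ok&(abs(Q[...,2]+.008)<.003)&(Q[...,0]>.04)&(h>95)&(h<115)&(S>80); q=Q[m]
near=q[q[:,0]<.075]; print('tile edges y',np.percentile(near[:,1],[.5,99.5]),'near x',np.percentile(q[:,0],[.3,1]))
```

```text
bar end [array([0.0396, 0.0397, 0.0407, 0.0408]), array([-0.0543, -0.0535, -0.041 , -0.0408])] 66 [203.46969697 205.        ]
base (array([ 26.4, -51.7]), array([29.5, 13.1]), 89.6) [array([0.02  , 0.0327]), array([-0.0659, -0.0373])] 1407
base (array([26. , 49.7]), array([13.1, 27.4]), 0.9) [array([0.0198, 0.0325]), array([0.0362, 0.0628])] 1322
tile edges y [-0.05027331  0.04813031] near x [0.0445837  0.04490445]
```

Wrist: tile (180–467) sits symmetric over the setter base (189–456), with the left bar end just showing at (205,203). In tool coordinates the tile is about 0.4 mm off the setter's centre and square. Lowering gently.

```bash
python3 -m inch '[{"jaw":1,"xyz":[0,0,-0.008],"turn":0},{"jaw":1,"xyz":[0,0,-0.01],"turn":0},{"jaw":1,"xyz":[0,0,-0.01],"turn":0},{"jaw":1,"xyz":[0,0,-0.008],"turn":0},{"jaw":1,"xyz":[0,0,-0.004],"turn":0},{"jaw":1,"xyz":[0,0,-0.004],"turn":0},{"jaw":1,"xyz":[0,0,-0.004],"turn":0},{"jaw":1,"xyz":[0,0,-0.004],"turn":0},{"jaw":1,"xyz":[0,0,-0.004],"turn":0},{"jaw":1,"xyz":[0,0,-0.004],"turn":0},{"jaw":1,"xyz":[0,0,-0.004],"turn":0},{"jaw":1,"xyz":[0,0,-0.004],"turn":0},{"jaw":1,"xyz":[0,0,-0.005],"turn":0},{"jaw":1,"xyz":[0,0,-0.01],"turn":0},{"jaw":1,"xyz":[0,0,-0.015],"turn":0},{"jaw":1,"xyz":[0,0,-0.015],"turn":0},{"jaw":1,"xyz":[0,0,-0.01],"turn":0},{"jaw":1,"xyz":[0,0,0],"turn":0},{"jaw":1,"xyz":[0,0,0],"turn":0}]'
python3 - <<'E'
from h import *
st=env.read_state(); R=np.array(st['tcp_rot']); t=np.array(st['eef_pos'])
s=snap('wrist','low.png'); P,h,S,V,X,Y,z,ok=meas(s); Q=(P-t)@R
m=ok&(h>95)&(h<115)&(S>80)&(Q[...,0]>.04)&(z>.03)&(z<.07); print('tile top z',np.median(P[m][:,2]),'near',np.percentile(Q[m][:,0],.5),'y',np.percentile(Q[m&(Q[...,0]<.075)][:,1],[.5,99.5]),rect(Q[m]))
b=(S<70)&(V>130)&ok&(Q[...,0]>.025)&(Q[...,0]<.042)&(abs(Q[...,1])<.027)&(abs(Q[...,2])<.008);print('blade z',np.median(P[b][:,2]))
E
```

```text
t: 21.4
eef_pos: [0.5011, 0.2214, 0.0313]
tcp_rot: [[0.956, -0.293, 0.0], [-0.293, -0.956, 0.0], [0.0, -0.0, -1.0]]
contact_force: [0.3, -0.4, -1.0]
opening: 0.0168
gripper_force: 59.0
tile top z 0.05286448058296764 near 0.044733466938357676 y [-0.05033397  0.04820024] (array([74.1, -1.1]), array([ 60. , 100.1]), 0.0)
blade z 0.03120012116292492
```

Tile rests on the bars and the blade hangs about 13 mm below it. Drawing the lifter out.

```bash
python3 -m inch '[{"jaw":1,"xyz":[-0.02,0.006,0],"turn":0},{"jaw":1,"xyz":[-0.04,0.012,0],"turn":0},{"jaw":1,"xyz":[-0.05,0.0155,0],"turn":0},{"jaw":1,"xyz":[-0.06,0.0185,0],"turn":0},{"jaw":1,"xyz":[-0.06,0.0185,0],"turn":0},{"jaw":1,"xyz":[-0.06,0.0185,0],"turn":0},{"jaw":1,"xyz":[-0.06,0.0185,0],"turn":0},{"jaw":1,"xyz":[-0.06,0.0185,0],"turn":0},{"jaw":1,"xyz":[-0.06,0.0185,0],"turn":0},{"jaw":1,"xyz":[-0.06,0.0185,0],"turn":0},{"jaw":1,"xyz":[-0.05,0.015,0],"turn":0},{"jaw":1,"xyz":[-0.03,0.009,0],"turn":0},{"jaw":1,"xyz":[0,0,0],"turn":0},{"jaw":1,"xyz":[0,0,0],"turn":0}]'
cat > fin.py <<'E'
from h import *
for c in ['top','scene']:
    s=snap(c,'fin_%s_%d.png'%(c,env.read_state()['t']*10)); P,h,S,V,X,Y,z,ok=meas(s)
    m=((h>95)&(h<115)&(S>80)|(S<60)&(V>140)|(h>18)&(h<32)&(S>120))&(abs(z-.052)<.004)&(abs(X-.592)<.075)&(abs(Y-.195)<.075)
    k=cv2.morphologyEx(m.astype(np.uint8),cv2.MORPH_OPEN,np.ones((3,3)))>0
    print(c,'tile',rect(P[k]),P[k][:,2].mean().round(4))
    sb=(z>.006)&(z<.018)&(h<12)&(S>110)&(abs(X-.59)<.13)&(abs(Y-.19)<.13)
    print('  base',rect(P[sb]))
E
python3 fin.py
```

```text
t: 23.2
eef_pos: [0.3797, 0.2589, 0.0314]
tcp_rot: [[0.956, -0.293, 0.001], [-0.293, -0.956, 0.0], [0.001, -0.0, -1.0]]
contact_force: [-0.4, 0.8, -1.2]
opening: 0.0171
gripper_force: 59.1
top tile (array([588.2, 184.2]), array([38.2, 74.1]), 68.7) 0.053
  base (array([592.3, 196.6]), array([128. , 147.3]), 73.2)
scene tile (array([591. , 192.9]), array([98.2, 99.8]), 70.7) 0.0529
  base (array([592.3, 192.4]), array([130. , 153.4]), 73.9)
```

```bash
python3 -m inch '[{"jaw":1,"xyz":[0,0,0.07],"turn":0},{"jaw":1,"xyz":[0,0,0.13],"turn":0},{"jaw":1,"xyz":[0,0,0.13],"turn":0},{"jaw":1,"xyz":[0,-0.05,0.07],"turn":0},{"jaw":1,"xyz":[0.03,-0.12,0],"turn":0.002},{"jaw":1,"xyz":[0.05,-0.17,0],"turn":0.003},{"jaw":1,"xyz":[0.06,-0.2,0],"turn":0.003},{"jaw":1,"xyz":[0.06,-0.2,0],"turn":0.003},{"jaw":1,"xyz":[0.06,-0.2,0],"turn":0.003},{"jaw":1,"xyz":[0.06,-0.2,0],"turn":0.003},{"jaw":1,"xyz":[0.06,-0.15,0],"turn":0},{"jaw":1,"xyz":[0.04,-0.1,0],"turn":0},{"jaw":1,"xyz":[0,0,0],"turn":0},{"jaw":1,"xyz":[0,0,0],"turn":0}]'
python3 fin.py
```

```text
t: 25.05
eef_pos: [0.462, -0.0192, 0.1109]
tcp_rot: [[0.982, -0.19, -0.002], [-0.19, -0.982, 0.001], [-0.002, -0.0, -1.0]]
contact_force: [-0.4, 0.3, -2.0]
opening: 0.0171
gripper_force: 59.1
top tile (array([593.4, 195.4]), array([ 8.5, 72. ]), 15.6) 0.0517
  base (array([592.2, 196.4]), array([127.7, 147.1]), 72.5)
scene tile (array([591.8, 193.5]), array([100.2,  99.2]), 73.3) 0.0528
  base (array([592. , 193.9]), array([132., 152.]), 73.4)
```

Tile and setter agree in the scene camera to within about 1 mm and 0.1°. Laying the lifter down.

```bash
python3 -m inch '[{"jaw":1,"xyz":[0,0,-0.06],"turn":0},{"jaw":1,"xyz":[0,0,-0.1],"turn":0},{"jaw":1,"xyz":[0,0,-0.12],"turn":0},{"jaw":1,"xyz":[0,0,-0.1],"turn":0},{"jaw":1,"xyz":[0,0,-0.06],"turn":0},{"jaw":1,"xyz":[0,0,-0.03],"turn":0},{"jaw":1,"xyz":[0,0,-0.02],"turn":0},{"jaw":1,"xyz":[0,0,-0.015],"turn":0},{"jaw":1,"xyz":[0,0,-0.01],"turn":0},{"jaw":1,"xyz":[0,0,-0.008],"turn":0},{"jaw":1,"xyz":[0,0,0],"turn":0},{"jaw":1,"xyz":[0,0,0],"turn":0}]'
```

```text
t: 26.65
eef_pos: [0.4632, -0.0193, 0.0068]
tcp_rot: [[0.982, -0.189, 0.0], [-0.189, -0.982, -0.0], [0.0, -0.0, -1.0]]
contact_force: [-0.2, 0.6, -2.6]
opening: 0.0171
gripper_force: 59.2
```

```bash
python3 -m inch '[{"jaw":1,"xyz":[0,0,-0.004],"turn":0},{"jaw":1,"xyz":[0,0,-0.004],"turn":0},{"jaw":1,"xyz":[0,0,-0.003],"turn":0},{"jaw":1,"xyz":[0,0,0],"turn":0},{"jaw":1,"xyz":[0,0,0],"turn":0}]'
```

```text
t: 27.28
eef_pos: [0.4631, -0.0192, 0.0047]
tcp_rot: [[0.982, -0.189, 0.0], [-0.189, -0.982, -0.0], [0.0, -0.0, -1.0]]
contact_force: [-0.1, -0.2, 2.5]
opening: 0.0169
gripper_force: 59.8
```

```bash
python3 -m inch '[{"jaw":-1,"xyz":[0,0,0],"turn":0},{"jaw":-1,"xyz":[0,0,0],"turn":0},{"jaw":-1,"xyz":[0,0,0],"turn":0},{"jaw":-1,"xyz":[0,0,0],"turn":0},{"jaw":-1,"xyz":[0,0,0],"turn":0},{"jaw":-1,"xyz":[0,0,0],"turn":0},{"jaw":-1,"xyz":[0,0,0.1],"turn":0},{"jaw":-1,"xyz":[0,0,0.2],"turn":0},{"jaw":-1,"xyz":[0,0,0.25],"turn":0},{"jaw":-1,"xyz":[0,0,0.25],"turn":0},{"jaw":-1,"xyz":[0,0,0.25],"turn":0},{"jaw":-1,"xyz":[0,0,0.1],"turn":0},{"jaw":-1,"xyz":[0,0,0],"turn":0},{"jaw":-1,"xyz":[0,0,0],"turn":0}]'
python3 fin.py
python3 - <<'E'
from h import *
s=snap('scene','end.png'); P,h,S,V,X,Y,z,ok=meas(s)
b=(S<60)&(V>80)&(z<.02)&(abs(X-.54)<.1)&(abs(Y+.04)<.06)
for m in comp(b): print('blade',rect(P[m]),np.percentile(P[m][:,2],[5,50,95]).round(4))
E
```

```text
t: 29.02
eef_pos: [0.4621, -0.0191, 0.2333]
tcp_rot: [[0.982, -0.189, -0.002], [-0.189, -0.982, 0.0], [-0.002, 0.0, -1.0]]
contact_force: [-0.9, 0.7, -0.1]
opening: 0.0854
gripper_force: 0.0
top tile (array([588.3, 207.8]), array([76.8, 56.7]), 1.9) 0.0524
  base (array([592.9, 195.8]), array([127.1, 146.6]), 72.8)
scene tile (array([589.8, 193.6]), array([103.7, 104.8]), 73.7) 0.0528
  base (array([592.8, 191.3]), array([130. , 157.4]), 76.0)
blade (array([533.3, -30.2]), array([ 63.9, 134.5]), 80.4) [0.0007 0.005  0.0098]
```

View pics/end.png

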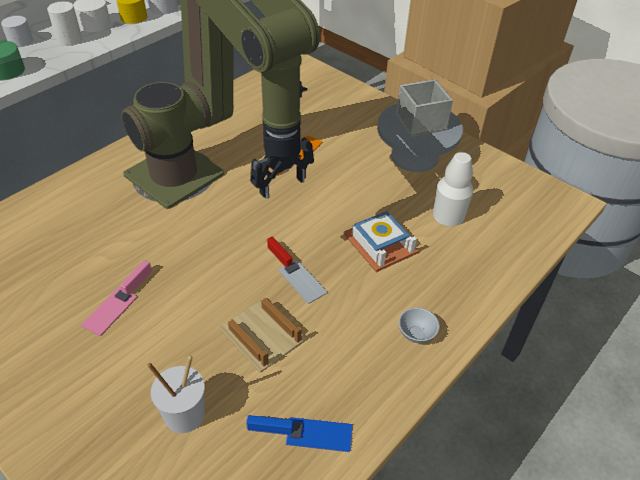

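The tile sits square on the setter at (382,233), the lifter lies flat on the table at (297,270), everything else is where it was, and the robot is clear.

```bash
python3 -c "
from rig import env
print(env.hand_in())"
```

```text
the job is handed in; nothing more can be done
None
```

I moved the tile to the kiln setter, centred to within about 1 mm and square by camera, laid the lifter flat on the bare table, and handed the job in at about 29 s of the 70 s; no verdict was returned.

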